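# Lock the hold-down bar of a tube mixer with its gate latch

## Task

Lock the tubes into the bench tube mixer: with your closed fingertips, push the upright steel pin gently along the long leg of its L-shaped slot as far as it goes, so that the hold-down bar slides over the tube caps, then push it round the corner and all the way to the closed end of the short leg. Only push the pin from the side - do not pinch it - and leave the other things on the bench and the small vial on the mixer where they stand. Leave the pin there and take the hand away.

Things in the scene. Friction and masses are not known exactly. Their poses are not given: they have to be found in the camera images.
- mixer: Bench tube mixer, fixed, 220 x 320 mm, turned up to 35 degrees; origin under its centre on the bench. Front = its -x side. A white housing (its x -100 to 100, y -150 to 30 mm) has a flat aluminium top, 80 mm above the bench, with the L-shaped slot, 16 mm wide, dark inside. Five white-capped tubes stand in a row along x at y = 120 mm, cap tops at 62 mm. Nothing else fixed rises above the housing top.
- pin_knob (a point): Steel pin in the slot, on the pin's axis 101 mm above the bench. Its knob is an upright cylinder 22 mm in diameter, 94 to 118 mm above the bench; below it a thinner neck, then a 12 mm shank in the slot. It cannot be lifted out. It takes about 2 N to slide, a little more when moved fast, and stays where it is left (no spring).
- slot_corner (a point): Pin-axis position at the slot's corner, on the housing top (80 mm above the bench); in the mixer's frame x = 25, y = -45 mm. The long leg comes to it along the mixer's +y from y = -115 mm, 70 mm of pin travel.
- slot_end (a point): Pin-axis position at the closed end of the short leg (locked), on the housing top, 80 mm above the bench; in the mixer's frame x = -15, y = -45 mm. The short leg runs from the corner along the mixer's -x, 40 mm of pin travel.
- bar_slide (a joint): Travel in m of pin and hold-down bar along the long leg (the mixer's +y): 0 at the open end, 0.070 at the corner (a firm stop that gives 1 mm per 8 N); starts between 0 and 0.018. The aluminium bar, 170 x 30 mm, top 72 mm above the bench, moves with it and lies over the tube caps at 0.070.
- pin_cross (a joint): Travel in m of the pin along the short leg (the mixer's -x): 0 in the long leg, 0.040 at the closed end (a firm stop that gives 1 mm per 8 N). It is free to move only when bar_slide is at 0.068 or more; the round shank centres itself over the last few mm.
- vial: Small capped glass vial, 26 mm in diameter, 42 mm high, standing loose on the housing top about 90 mm from the slot's long leg; origin at the centre of its underside.
- reagent_bottle: Clear bottle with a cap, 60 mm in diameter, 125 mm high, loose on the bench beside the tube end of the mixer; origin at the centre of its underside.
- tip_box: Box of pipette tips, 87 x 127 x 63 mm, loose behind the mixer; origin at the centre of its underside.
- timer: White bench timer, 50 x 75 x 24 mm, loose beside the tube end of the mixer; origin at the centre of its underside.
- tube_rack: White rack with small tubes, 70 x 90 mm, 64 mm high with tubes, loose beside the housing end of the mixer; origin at the centre of its underside.
- petri_dish: Clear round dish, 94 mm in diameter, 16 mm high, loose behind the mixer; origin at the centre of its underside.
- pipette: Pipette lying on the bench, 250 mm long, 24 mm high, in front of the mixer; origin under its middle.

How it is judged (in metres and radians):
On the way:
1. the pin reaches the corner of the slot, the bar over the tubes (value of joint bar_slide above 0.065 m and value of joint pin_cross below 0.03 m), for 0.05 s.
At the end, for the whole second after the job is handed in: The pin stands still at the closed end of the short leg: bar_slide above 65 mm of 70, pin_cross above 36 mm of 40, pin axis within 6 mm of slot_end; no bystander moved by more than 25 mm or tipped over (value of joint bar_slide above 0.065 m and value of joint pin_cross above 0.036 m and horizontal distance between pin_knob and slot_end below 0.006 m and velocity of joint pin_cross between -0.005 and 0.005 m/s); the robot touches nothing.
It fails at once if the pin is pinched or rammed: more than 35 N between the fingers and the pin (contact force between the fingers and pin_cross above 35 N).
It fails at once if a thing standing round the mixer is moved by more than 25 mm, lifted or tipped (distance of any of vial, reagent_bottle, tip_box, timer, tube_rack, petri_dish, pipette from where it was at the start of the episode above 0.025 m or angle between any of vial, reagent_bottle, tip_box, timer, tube_rack, petri_dish, pipette's own z axis and vertical above 0.4 rad).
It also fails if it takes over 46 s, if anything falls off the work surface, if the arm or the gripper's body presses on something with over 40 N, if the wrist force passes 120 N, or if a joint passes its speed limit or range.

## Robot

A 7-joint arm with a two-finger parallel gripper is mounted at the origin on the work surface. World frame = base frame: x ahead of the robot, y to its left, z up, the work surface at z = 0. Lengths are in m, angles in degrees, forces in N, time in s.
With the tool pointing down it reaches from about 0.425 to 0.875 m from the base axis. Payload 4.7 kg.
Tool frame: the origin (TCP) lies at the very end of the fingers, on their centre line; the grasp point (between the pads) lies 19 mm behind it (pinch_z is the distance from the TCP to the grasp point, in m); z points along the fingers, y is the direction in which the jaws open and shut (so a half turn about z gives the same grasp; the last joint's range is limited). The gripper opens to 87 mm and grips with 3 to 60 N. Pads are 19 mm wide; open, the fingers measure 117 mm over their backs; the gripper's body (75 mm by 190 mm) begins 51 mm behind the grasp point.
Start: joints at [-62.619, 18.392, -4.016, 83.108, 1.295, 78.541, -3.26], TCP at [0.291, 0.581, 0.223] pointing down, gripper open.
Joint ranges: [-163.93, 163.93], [-17.29, 119.83], [-79.2, 71.16], [3.27, 140.29], [-89.18, 269.18], [5.43, 117.66], [-154.24, 154.24]. Speed limits (degrees/s): [147.25, 147.25, 180, 180, 180, 180, 180].

## Interface

Orientations are given as [roll, pitch, yaw] about the fixed x, y, z axes, in that order (R = Rz(yaw) Ry(pitch) Rx(roll)).
In Python, from cell import get_obs, read_camera, camera_params, sign_off, pinch_z gives the robot as it stands.
- The arm moves only by the shell command python3 -m handwheel 'ROWS' [FORCE]. ROWS is JSON, a list of rows, each a list of 5 numbers: the finger opening in m, from 0 to 0.087, then the shift along the tool's x, y, z in m, then the turn about the tool's z in rad. In form: [[jaw, tx, ty, tz, twist], ...]. A call has 1 to 20 rows; each row is the pose to reach, as a shift and turn from the pose commanded when the call began, along the tool's axes at that moment; what a row does not reach only later rows make up. A row lasts 1/10 s, in which the tool goes at most 50 mm and 8.59 degrees, less where a joint would pass 70% of its speed; a pose out of reach is approached as far as the arm can. A call with a gripper value outside its range is refused whole. The fingers move at their own pace and stop on an object; FORCE is the grip in N (left out, the last holds). Time passes only in rows, so rows that repeat a pose let the fingers close. It gives the time, the measured TCP pose, the force and the opening at its end, in the units of the state.
- get_obs(): the state, without advancing time (a new reading comes with each control period).
- read_camera(name): name is "scene" or "top" or "wrist"; returns the picture (480x640x3 uint8, blue, green, red); there is no depth.
- camera_params(name): a dict with "camera_matrix" (3x3 intrinsics, pixels), "R" (3x3) and "t" (3): a world point X has camera coordinates R X + t. Camera axes: x right, y down, z forward; pixel columns grow to the right and rows downward; lengths in m; the calibration is good to about 2 mm. The wrist camera is an equidistant fisheye: a pixel r from the principal point sees the ray r / f radians off the axis. A picture is of the moment at which its call begins: read the wrist's pose just before it. camera_params takes no time and is no camera call; for the wrist camera it gives the pose at the moment of the call.
- sign_off(): hands the job in, once; it reports no verdict.
The state is a dict: "time_s": time; "qpos": joint angles; "joint_velocities": joint speeds; "effort": joint torques, N m; "tool_pos": TCP position; "tool_rot": TCP orientation; "force": force on the tool from outside, world axes, zero at the start; "wrist_torque": the same for the moment, N m; "grip_width": finger opening in m.
Only numpy, scipy, OpenCV 4.12 (cv2) and the standard library are available. Lean on these libraries where they do the work, as an engineer would, in place of code of your own. Each camera call takes 0.05 s, during which the arm holds its last target.

## Working session

There is one attempt and no reset: what is moved stays moved. The work goes in short steps, Python scripts to look and compute and a shell command to move; the robot and the scene stay as the last step left them, time stands still between calls to the robot, and variables do not carry over. Pictures are saved under pics/ and viewed, and the job is handed in when it is done.

```bash
mkdir -p pics; ls
python3 - <<'E'
from cell import *
import cv2
o=get_obs();print(o)
print(pinch_z)
for n in("scene","top","wrist"):
    cv2.imwrite(f"pics/{n}0.png",read_camera(n)); print(n,camera_params(n))
E
```

```text
pics
{'time_s': 0.0, 'qpos': array([-62.6177395 ,  18.43942338,  -4.0152707 ,  83.17671809,
         1.29502564,  78.53936931,  -3.2608191 ]), 'joint_velocities': array([ 0.01504691, -0.03837301, -0.01686902, -0.0869578 ,  0.05645796,
        0.03608046,  0.07333361]), 'effort': array([ 6.24966788e-06, -4.91288173e+01, -4.03948138e-01, -3.12525594e+01,
       -6.40731817e-02,  4.38777928e-02,  1.84601813e-04]), 'tool_pos': array([0.29058119, 0.58080478, 0.22144143]), 'tool_rot': array([-1.79889734e+02,  5.88168636e-03,  1.53426474e+02]), 'force': array([0.65538767, 0.21519561, 0.58950113]), 'wrist_torque': array([ 0.01690166, -0.00424718,  0.00830902]), 'grip_width': 0.08699925665556611}
0.0187
scene {'camera_matrix': array([[474.24566707,   0.        , 309.36882617],
       [  0.        , 474.24566707, 239.21022749],
       [  0.        ,   0.        ,   1.        ]]), 'R': array([[ 0.62405874,  0.78131069, -0.01021226],
       [ 0.40748024, -0.33656408, -0.84893137],
       [-0.66671624,  0.52562175, -0.52840443]]), 't': array([-0.42268028, -0.1379819 ,  1.25830914])}
top {'camera_matrix': array([[486.33928451,   0.        , 321.44859973],
       [  0.        , 486.33928451, 232.02990918],
       [  0.        ,   0.        ,   1.        ]]), 'R': array([[-0.02404623, -0.99969017, -0.0064291 ],
       [-0.98717091,  0.02475951, -0.15773573],
       [ 0.15784604,  0.00255367, -0.98746043]]), 't': array([0.11228945, 0.61067369, 0.87632035])}
wrist {'camera_matrix': array([[371.64829954,   0.        , 322.16357821],
       [  0.        , 371.64829954, 237.11453238],
       [  0.        ,   0.        ,   1.        ]]), 'R': array([[ 0.44696152,  0.89454919, -0.00267493],
       [ 0.85615086, -0.42690524,  0.29113163],
       [ 0.25928962, -0.13241477, -0.95667927]]), 't': array([-0.64910673, -0.03517833,  0.39118056])}
```

View pics/scene0.png

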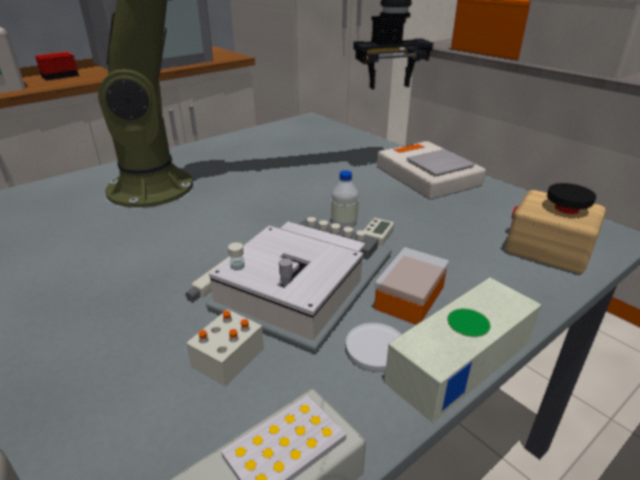

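View pics/top0.png

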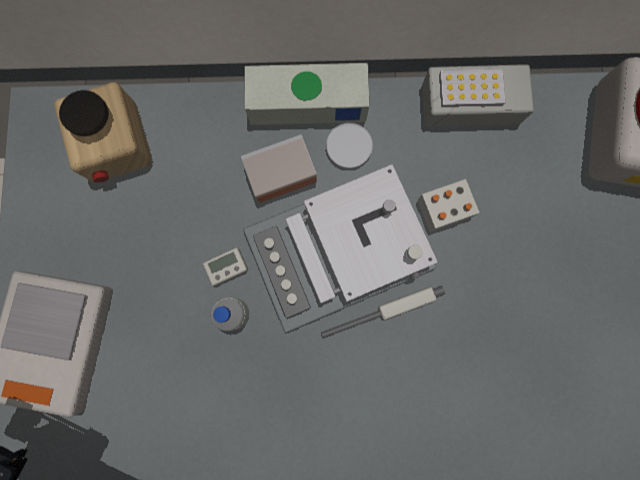

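View pics/wrist0.png

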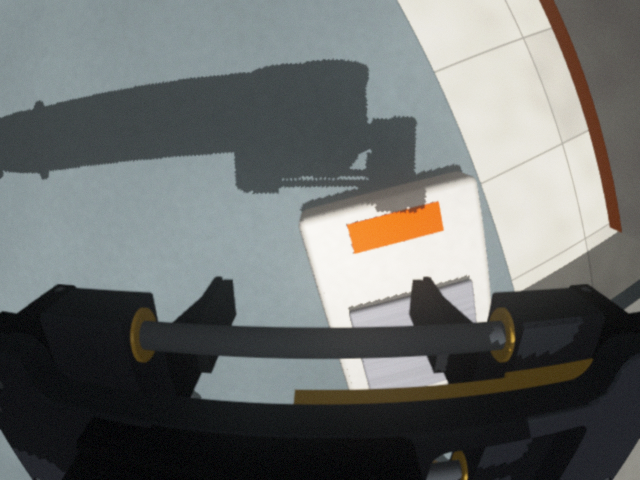

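The scene and top views show the mixer with the knob near (389,207) in the top image. The slot corner is near (359,222) and its end near (367,243). The vial is at (414,254). I'll zoom in to get accurate corners.

```bash
cat > h.py <<'E'
import numpy as np, cv2
from cell import *
def ray(cp,u,v):
    K,R,t=cp["camera_matrix"],cp["R"],cp["t"]
    d=np.linalg.inv(K)@np.array([u,v,1.]); return -R.T@t, R.T@d
def onplane(cp,u,v,z):
    c,d=ray(cp,u,v); return (c+d*(z-c[2])/d[2])
def proj(cp,X):
    p=cp["camera_matrix"]@(cp["R"]@np.asarray(X)+cp["t"]); return p[:2]/p[2]
E
python3 - <<'E'
import cv2
a=cv2.imread("pics/top0.png")[155:315,285:445]
cv2.imwrite("pics/topz.png",cv2.resize(a,None,fx=3.75,fy=3.75,interpolation=cv2.INTER_CUBIC))
a=cv2.imread("pics/scene0.png")[210:350,200:400]
cv2.imwrite("pics/scz.png",cv2.resize(a,None,fx=4,fy=4,interpolation=cv2.INTER_CUBIC))
E
```

```text
(no output)
```

View pics/topz.png

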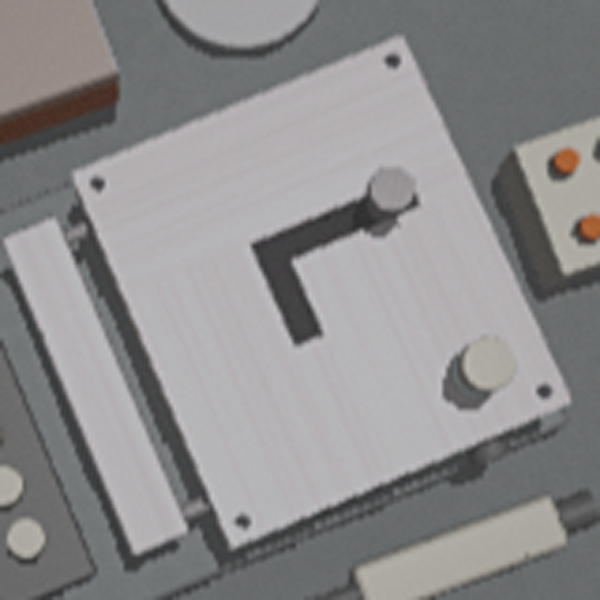

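View pics/scz.png

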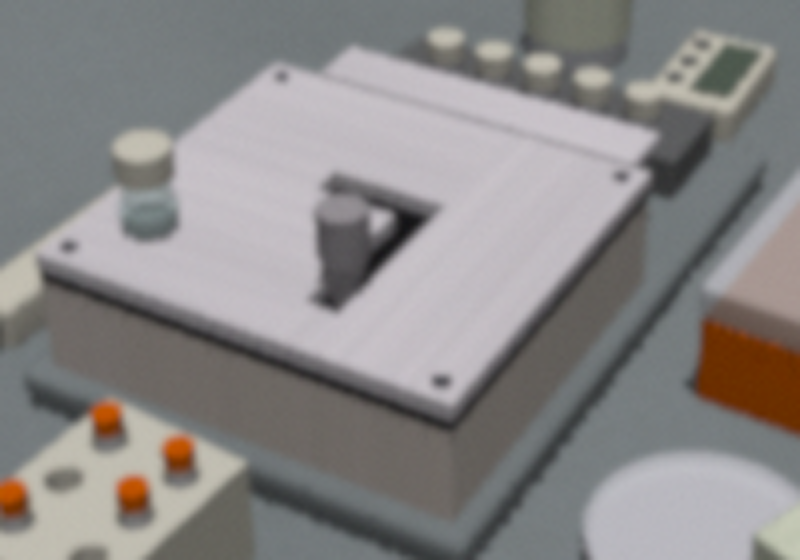

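```bash
cat > m.py <<'E'
from h import *
from scipy.optimize import least_squares
M=np.array([[.1,-.15],[.1,.03],[-.1,-.15],[-.1,.03]])
T=np.array([(400,37),(75,173),(570,405),(228,550)],float); S=np.array([(455,415),(648,177),(40,262),(275,63)],float)
T=[285,155]+(T+.5)/3.75-.5; S=[200,210]+(S+.5)/4-.5
ct,cs=camera_params("top"),camera_params("scene")
def fit(cps):
    A=np.vstack([[onplane(c,*p,.08)[:2] for p in P] for c,P in cps]); m=np.vstack([M]*len(cps))
    def tr(q): 
        c,s=np.cos(q[2]),np.sin(q[2]); return m@np.array([[c,s],[-s,c]])+q[:2]
    r=least_squares(lambda q:(tr(q)-A).ravel(),[.6,0,0]); return r
for n,c in(("top",[(ct,T)]),("scene",[(cs,S)]),("both",[(ct,T),(cs,S)])):
    r=fit(c);print(n,r.x[:2],np.degrees(r.x[2]),np.abs(r.fun).max())
q=r.x;c,s=np.cos(q[2]),np.sin(q[2]);R=np.array([[c,-s],[s,c]])
print("corner",q[:2]+R@[.025,-.045],"end",q[:2]+R@[-.015,-.045],"open",q[:2]+R@[.025,-.115])
for n,cp,p in(("top",ct,[285+392.5/3.75-.5,155+190.5/3.75-.5]),("sc",cs,[200+342.5/4-.5,210+210.5/4-.5])):
    k=onplane(cp,*p,.118)[:2];print(n,"knob",k,"mixer",R.T@(k-q[:2]))
k=onplane(ct,285+489/3.75-.5,155+363/3.75-.5,.122)[:2];print("vial",k,R.T@(k-q[:2]))
E
python3 m.py
```

```text
top [0.58552328 0.06504392] 21.260417613534788 0.0022834917597616966
scene [0.59037627 0.06112961] 22.013117903619875 0.003043793912000048
both [0.58794881 0.06308777] 21.637270501499327 0.00662856904968101
corner [0.62778004 0.03047685] end [0.59059857 0.01572768] open [ 0.65359109 -0.03459073]
top knob [ 0.64713822 -0.02404732] mixer [ 0.02288948 -0.10282014]
sc knob [ 0.65121211 -0.02654392] mixer [ 0.02575575 -0.10664299]
vial [ 0.56359942 -0.06436862] [-0.06963056 -0.10949707]
```

```bash
cat > g.py <<'E'
from h import *
import sys
from scipy.spatial.transform import Rotation as Ro
# mixer pose estimate
Q=np.array([.58795,.0631]);YAW=np.radians(21.6)
def mix(p): c,s=np.cos(YAW),np.sin(YAW); return Q+np.array([[c,-s],[s,c]])@p
def inv(w): c,s=np.cos(YAW),np.sin(YAW); return np.array([[c,s],[-s,c]])@(np.asarray(w)[:2]-Q)
if __name__=="__main__":
    x,y,z=map(float,sys.argv[1:4]); o=get_obs()
    R=Ro.from_euler('xyz',o['tool_rot'],degrees=True).as_matrix()
    d=R.T@(np.r_[mix([x,y]),z]-o['tool_pos'])
    tw=-(np.radians(111.6-o['tool_rot'][2]))
    print("t",o['time_s'],"mixer now",inv(o['tool_pos']),o['tool_pos'],"shift",d.round(4),"twist",tw.round(3),"F",o['force'])
E
python3 g.py .025 -.155 .2
```

```text
t 0.15 mixer now [-0.08579378  0.59092283] [0.29064776 0.58094335 0.2217217 ] shift [-0.6297 -0.4148  0.0224] twist 0.73 F [ 0.44702813  0.47433717 -0.16265144]
```

```bash
python3 -m handwheel '[[0,-0.02,-0.013,0,0.05],[0,-0.055,-0.036,0,0.1],[0,-0.095,-0.063,0,0.15],[0,-0.135,-0.089,0,0.2],[0,-0.175,-0.115,0,0.25],[0,-0.215,-0.142,0,0.3],[0,-0.255,-0.168,0,0.35],[0,-0.295,-0.194,0,0.4],[0,-0.335,-0.221,0,0.45],[0,-0.375,-0.247,0,0.5],[0,-0.415,-0.273,0,0.55],[0,-0.455,-0.3,0,0.6],[0,-0.495,-0.326,0,0.65],[0,-0.535,-0.352,0,0.69],[0,-0.575,-0.379,0,0.72],[0,-0.605,-0.399,0.01,0.73],[0,-0.63,-0.415,0.02,0.73],[0,-0.63,-0.415,0.022,0.73],[0,-0.63,-0.415,0.022,0.73],[0,-0.63,-0.415,0.022,0.73]]' 20; python3 g.py .025 -.155 .14
python3 - <<'E'
from h import *
for n in("top","wrist"): cv2.imwrite(f"pics/{n}1.png",read_camera(n))
E
```

```text
time_s: 2.15
tool_pos: [0.6685, -0.0698, 0.2006]
tool_rot: [180.0, -0.1, 111.7]
force: [-0.3, 0.0, -0.5]
grip_width: 0.0004
t 2.15 mixer now [ 0.02594488 -0.15323981] [ 0.66848428 -0.06982782  0.20056157] shift [-0.0018 -0.001   0.0606] twist 0.002 F [-0.32823327  0.02604503 -0.48857415]
```

View pics/wrist1.png

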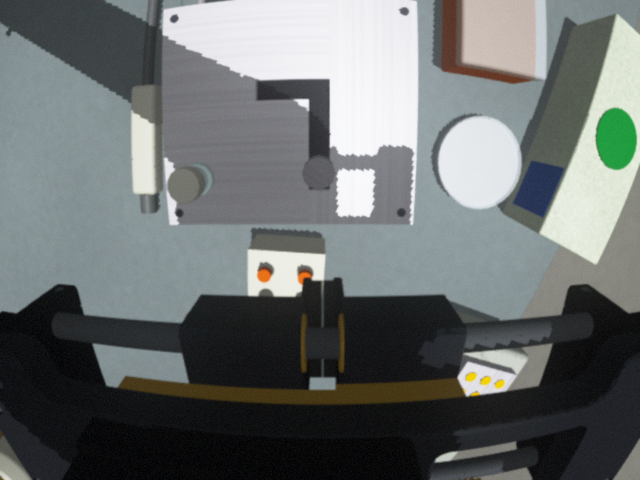

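The wrist view shows the knob at (319,172), lined up with the closed fingers at column 322. The housing's near corners are at (169,223) and (413,222). I'll use this view to refine.

```bash
cat > w.py <<'E'
from g import *
def wray(cp,u,v,z):
    K,R,t=cp["camera_matrix"],cp["R"],cp["t"]
    x=(u-K[0,2])/K[0,0];y=(v-K[1,2])/K[1,1];r=np.hypot(x,y)
    d=R.T@np.array([np.sin(r)*x/r,np.sin(r)*y/r,np.cos(r)]);c=-R.T@t
    return c+d*(z-c[2])/d[2]
E
python3 - <<'E'
from w import *
cp=camera_params("wrist")
for n,u,v,z in[("knob",318.5,172,.118),("c+",413,222,.08),("c-",169,223,.08),("f+",417,1,.08),("slot outer corner",329.5,80,.08),("slot end",257.5,90,.08),("vial",184,184,.122)]:
    w=wray(cp,u,v,z);print(n,w[:2].round(4),inv(w).round(4))
E
python3 -c "
import cv2
a=cv2.imread('pics/wrist1.png')[0:330,150:480]
cv2.imwrite('pics/wz.png',cv2.resize(a,None,fx=1.8,fy=1.8,interpolation=2))"
```

```text
knob [ 0.6474 -0.0232] [ 0.0235 -0.1021]
c+ [ 0.7334 -0.036 ] [ 0.0987 -0.1456]
c- [ 0.5476 -0.1106] [-0.1015 -0.1466]
f+ [0.6679 0.1287] [0.0984 0.0315]
slot outer corner [0.6303 0.0407] [ 0.0312 -0.0365]
slot end [0.5826 0.0145] [-0.0228 -0.0432]
vial [ 0.5642 -0.0626] [-0.0684 -0.1081]
```

View pics/wz.png

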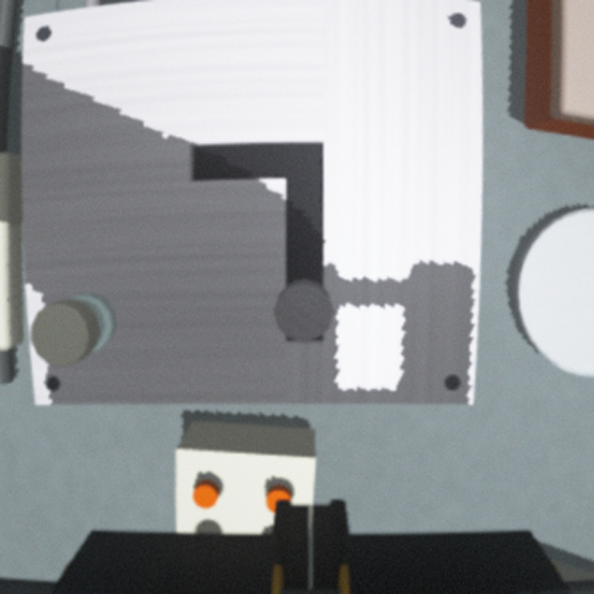

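```bash
python3 -m handwheel '[[0,-0.001,-0.002,0.03,0],[0,-0.002,-0.002,0.06,0],[0,-0.002,-0.002,0.085,0],[0,-0.002,-0.002,0.1,0],[0,-0.002,-0.002,0.105,0],[0,-0.002,-0.002,0.107,0],[0,-0.002,-0.002,0.107,0],[0,-0.002,-0.002,0.107,0]]'; python3 g.py .024 -.115 .094
python3 - <<'E'
from h import *
for n in("wrist","scene"): cv2.imwrite(f"pics/{n}2.png",read_camera(n))
a=cv2.imread('pics/scene2.png')[190:340,200:400]
cv2.imwrite('pics/scz2.png',cv2.resize(a,None,fx=4,fy=4,interpolation=2))
E
```

```text
time_s: 3.05
tool_pos: [0.6684, -0.0743, 0.0951]
tool_rot: [179.9, 0.1, 111.6]
force: [0.2, 0.1, 0.5]
grip_width: 0.0005
t 3.05 mixer now [ 0.02425582 -0.15738531] [ 0.66843989 -0.074304    0.09508213] shift [ 0.0424 -0.0003  0.001 ] twist 0.0 F [0.20269913 0.09852142 0.52324399]
```

View pics/wrist2.png

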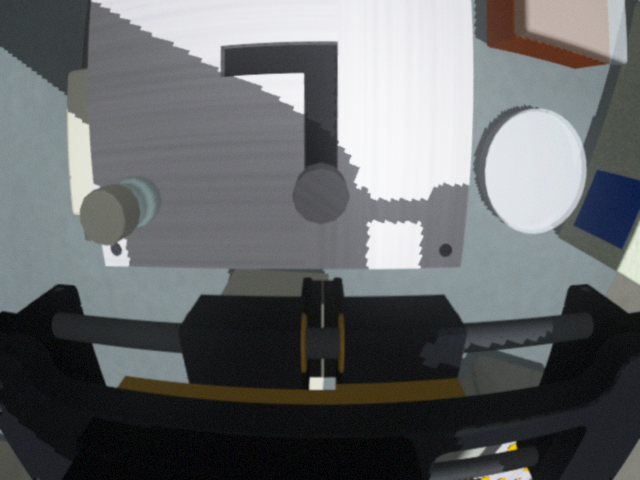

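View pics/scz2.png

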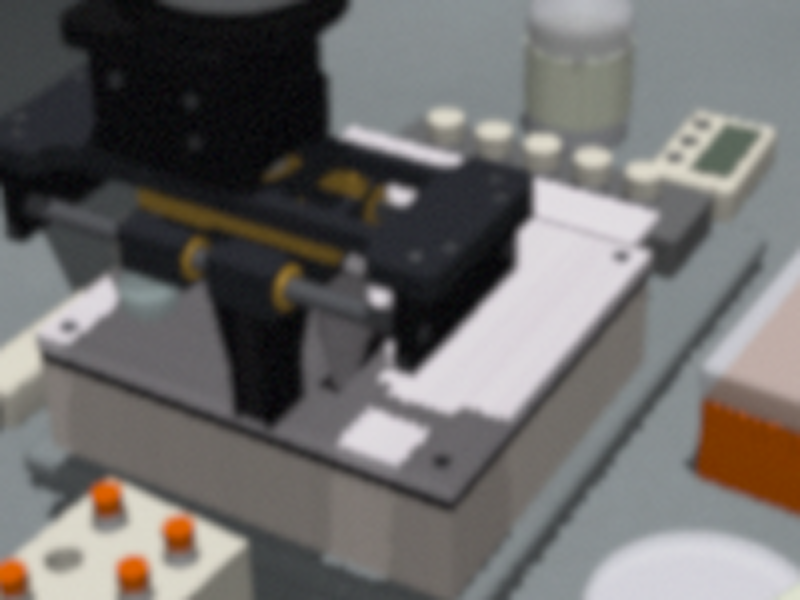

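```bash
python3 -m handwheel '[[0,0.004,0,0.002,0],[0,0.01,0,0.002,0],[0,0.016,0,0.002,0],[0,0.021,0,0.002,0],[0,0.025,0,0.002,0],[0,0.028,0,0.002,0],[0,0.03,0,0.002,0],[0,0.032,0,0.002,0],[0,0.034,0,0.002,0],[0,0.036,0,0.002,0],[0,0.038,0,0.002,0],[0,0.04,0,0.002,0],[0,0.043,0,0.002,0],[0,0.046,0,0.002,0],[0,0.049,0,0.002,0],[0,0.052,0,0.002,0],[0,0.055,0,0.002,0],[0,0.055,0,0.002,0]]'; python3 g.py .024 -.0655 .094
python3 - <<'E'
from h import *
for n in("wrist",): cv2.imwrite(f"pics/{n}3.png",read_camera(n))
E
```

```text
time_s: 4.95
tool_pos: [0.6469, -0.0222, 0.0916]
tool_rot: [-180.0, -0.0, 111.7]
force: [-0.0, -1.4, 0.2]
grip_width: 0.0003
t 4.95 mixer now [ 0.02346639 -0.10098601] [ 0.64694392 -0.02215586  0.09155109] shift [ 0.0355  0.0006 -0.0024] twist 0.001 F [-0.01302149 -1.43453415  0.18087744]
```

View pics/wrist3.png

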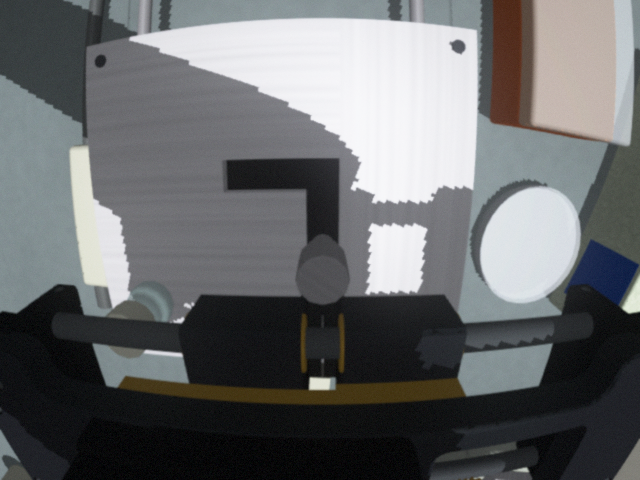

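The knob is at (322,277), touching the fingers, and the bar is moving out. I'll check the knob's offset and carry on.

```bash
python3 - <<'E'
from w import *
cp=camera_params("wrist");w=wray(cp,322.5,278,.118);t=get_obs()['tool_pos'];print(inv(w),inv(t),inv(w)-inv(t))
for p in[(338.5,159),(227,159),(307,188)]: print(inv(wray(cp,*p,.08)))
E
python3 -m handwheel '[[0,0.003,0,0,0],[0,0.006,0,0,0],[0,0.009,0,0,0],[0,0.012,0,0,0],[0,0.015,0,0,0],[0,0.018,0,0,0],[0,0.021,0,0,0],[0,0.024,0,0,0],[0,0.026,0,0,0],[0,0.028,0,0,0],[0,0.03,0,0,0],[0,0.03,0,0,0]]'; python3 g.py .024 -.0655 .092
```

```text
[ 0.02358967 -0.07827138] [ 0.02351925 -0.10102993] [7.04230300e-05 2.27585507e-02]
[ 0.03091121 -0.0351975 ]
[-0.02166296 -0.03447507]
[ 0.01623945 -0.04891645]
time_s: 6.2
tool_pos: [0.636, 0.0054, 0.0915]
tool_rot: [-180.0, -0.0, 111.6]
force: [0.7, -1.1, 0.6]
grip_width: 0.0007
t 6.2 mixer now [ 0.02342034 -0.07138003] [0.63600243 0.00535413 0.09152642] shift [ 0.0059  0.0006 -0.0005] twist 0.0 F [ 0.70773637 -1.12760233  0.61627309]
```

```bash
python3 -m handwheel '[[0,0.001,0,0,0],[0,0.002,0,0,0],[0,0.003,0,0,0],[0,0.004,0,0,0],[0,0.004,0,0,0]]'; python3 g.py .024 -.0655 .092
python3 -m handwheel '[[0,0.0005,0,0,0],[0,0.001,0,0,0],[0,0.001,0,0,0]]'; python3 g.py .024 -.0655 .092
python3 -m handwheel '[[0,0.0005,0,0,0],[0,0.001,0,0,0],[0,0.001,0,0,0]]'; python3 g.py .024 -.0655 .092
```

```text
time_s: 6.7
tool_pos: [0.6346, 0.0087, 0.0916]
tool_rot: [-180.0, -0.0, 111.6]
force: [1.2, -1.1, 0.3]
grip_width: 0.0004
t 6.7 mixer now [ 0.02339729 -0.06772226] [0.63463448 0.00874655 0.09156423] shift [ 0.0022  0.0006 -0.0004] twist 0.0 F [ 1.18120117 -1.1029293   0.2940601 ]
time_s: 7.0
tool_pos: [0.6343, 0.0095, 0.0916]
tool_rot: [180.0, -0.0, 111.6]
force: [1.6, -1.0, 1.1]
grip_width: 0.0006
t 7.0 mixer now [ 0.02341385 -0.06688616] [0.63434209 0.00953004 0.09157762] shift [ 0.0014  0.0006 -0.0004] twist 0.0 F [ 1.55771819 -0.9550915   1.05204368]
time_s: 7.3
tool_pos: [0.634, 0.0105, 0.0916]
tool_rot: [180.0, -0.0, 111.6]
force: [1.1, -2.3, 0.0]
grip_width: 0.0006
t 7.3 mixer now [ 0.02341446 -0.06585829] [0.63396427 0.01048595 0.09157887] shift [ 0.0004  0.0006 -0.0004] twist 0.0 F [ 1.13472155 -2.30559022  0.04875676]
```

```bash
for i in 1 ; do python3 -m handwheel '[[0,0.0005,0,0,0],[0,0.001,0,0,0],[0,0.001,0,0,0]]'; done; python3 g.py .024 -.0655 .092
python3 -m handwheel '[[0,0.0005,0,0,0],[0,0.001,0,0,0],[0,0.001,0,0,0]]'; python3 g.py .024 -.0655 .092;python3 - <<'E'
from w import *
cv2.imwrite("pics/wrist4.png",read_camera("wrist"))
E
```

```text
time_s: 7.6
tool_pos: [0.6336, 0.0114, 0.0916]
tool_rot: [180.0, -0.0, 111.6]
force: [1.0, -1.1, -0.7]
grip_width: 0.0008
t 7.6 mixer now [ 0.02341192 -0.06486367] [0.63359576 0.01140978 0.09159323] shift [-0.0006  0.0006 -0.0004] twist 0.0 F [ 1.03347454 -1.1004659  -0.72283169]
time_s: 7.9
tool_pos: [0.6332, 0.0124, 0.0916]
tool_rot: [180.0, -0.0, 111.6]
force: [1.3, -1.1, -0.2]
grip_width: 0.0008
t 7.9 mixer now [ 0.02342993 -0.06382464] [0.63323001 0.01238248 0.09158103] shift [-0.0017  0.0006 -0.0004] twist 0.0 F [ 1.34535916 -1.13791344 -0.19833845]
```

View pics/wrist4.png

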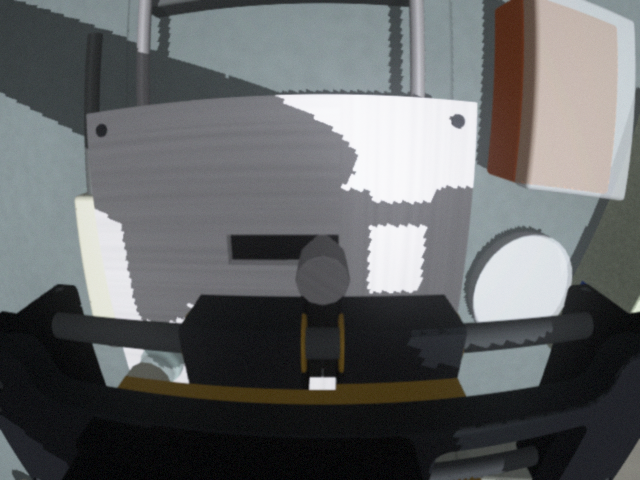

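The knob is at (322,275), and the upper edge of the short leg is at row 236.

```bash
python3 - <<'E'
from w import *
cp=camera_params("wrist");print(inv(wray(cp,322.5,276,.118)))
for p in[(338,236),(231,235),(231,262),(298,264)]: print(inv(wray(cp,*p,.08)))
E
python3 -m handwheel '[[0,0.0005,0,0,0],[0,0.001,0,0,0],[0,0.001,0,0,0]]'; python3 g.py .024 -.0655 .092
python3 -m handwheel '[[0,0.0005,0,0,0],[0,0.001,0,0,0],[0,0.001,0,0,0]]'; python3 g.py .024 -.0655 .092
```

```text
[ 0.02349312 -0.04021317]
[ 0.03098727 -0.03527221]
[-0.02182139 -0.03479657]
[-0.0229292  -0.04908799]
[ 0.01126751 -0.04986358]
time_s: 8.25
tool_pos: [0.633, 0.0126, 0.0916]
tool_rot: [180.0, 0.0, 111.6]
force: [2.2, -4.0, -0.2]
grip_width: 0.0008
t 8.25 mixer now [ 0.02334514 -0.06352758] [0.63304183 0.01262747 0.09159693] shift [-0.002   0.0007 -0.0004] twist -0.0 F [ 2.22192852 -4.01803838 -0.17529161]
time_s: 8.55
tool_pos: [0.633, 0.0128, 0.0917]
tool_rot: [180.0, 0.1, 111.6]
force: [2.5, -4.2, -1.0]
grip_width: 0.0004
t 8.55 mixer now [ 0.02338836 -0.06340707] [0.63303764 0.01275543 0.09166308] shift [-0.0021  0.0006 -0.0003] twist -0.001 F [ 2.52068721 -4.24866674 -1.03632839]
```

The force rose to 4.9 N and the TCP stopped advancing, so the pin is at the corner stop. Next I back off and go round to the mixer's +x side.

```bash
python3 -m handwheel '[[0,-0.005,0,0,0],[0,-0.012,0,0,0],[0,-0.015,0,0,0],[0,-0.015,0.005,0,0],[0,-0.015,0.015,0,0],[0,-0.015,0.025,0,0],[0,-0.015,0.035,0,0],[0,-0.015,0.042,0,0],[0,-0.015,0.045,0,0],[0,-0.015,0.045,0,0],[0,-0.01,0.045,0,0],[0,0,0.045,0,0],[0,0.01,0.045,0,0],[0,0.018,0.045,0,0],[0,0.021,0.045,0,0],[0,0.021,0.045,0,0],[0,0.021,0.045,0,0]]'; python3 g.py .0495 -.041 .092
python3 - <<'E'
from w import *
cv2.imwrite("pics/wrist5.png",read_camera("wrist"))
a=read_camera("scene")[190:340,200:400]
cv2.imwrite('pics/scz5.png',cv2.resize(a,None,fx=4,fy=4,interpolation=2))
E
```

```text
time_s: 10.25
tool_pos: [0.6667, 0.0499, 0.0917]
tool_rot: [180.0, 0.0, 111.6]
force: [-0.1, 0.2, -0.6]
grip_width: 0.0005
t 10.25 mixer now [ 0.06835099 -0.04124878] [0.66668583 0.04990953 0.09171002] shift [ 0.0002 -0.0189 -0.0003] twist -0.0 F [-0.09734531  0.22286896 -0.59353517]
```

View pics/wrist5.png

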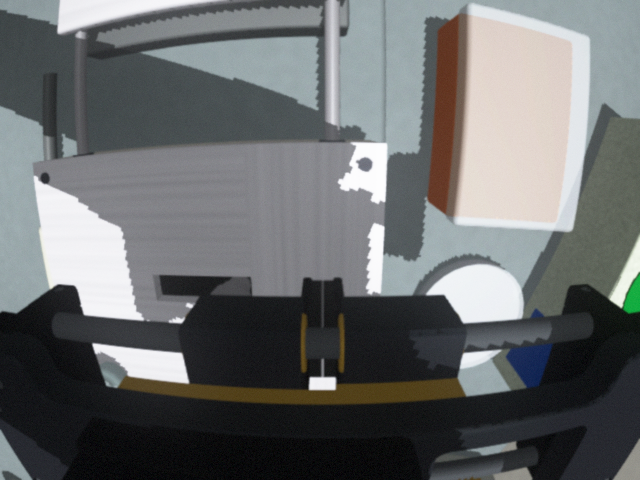

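View pics/scz5.png

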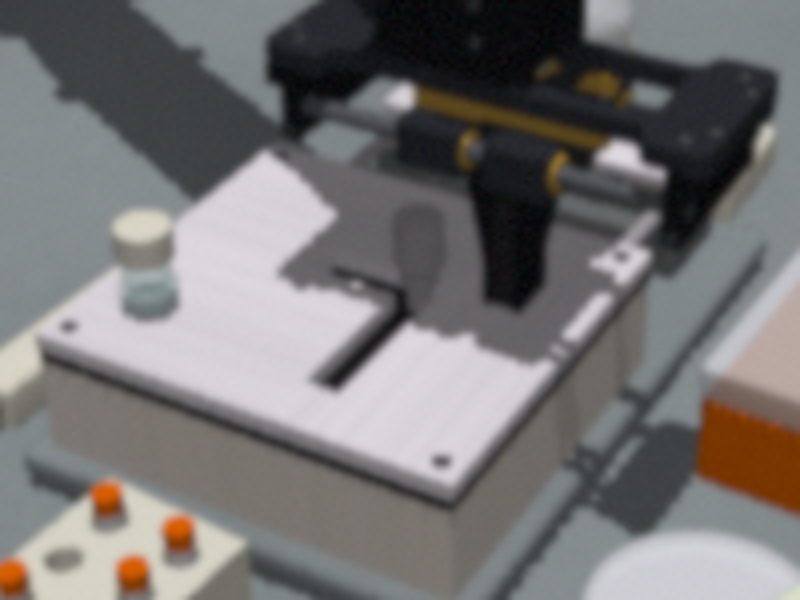

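The pin is at the corner and the fingers are clear on its +x side (fingertip at (515,300) in the zoom, knob at (418,225)). Now I push along the mixer's -x.

```bash
python3 -m handwheel '[[0,0,-0.004,0,0],[0,0,-0.008,0,0],[0,0,-0.012,0,0],[0,0,-0.014,0,0],[0,0,-0.016,0,0],[0,0,-0.018,0,0],[0,0,-0.02,0,0],[0,0,-0.022,0,0],[0,0,-0.024,0,0],[0,0,-0.026,0,0],[0,0,-0.028,0,0],[0,0,-0.03,0,0],[0,0,-0.03,0,0]]'; python3 g.py .0095 -.041 .092
python3 - <<'E'
from w import *
cv2.imwrite("pics/wrist6.png",read_camera("wrist"))
a=read_camera("scene")[190:340,200:400]
cv2.imwrite('pics/scz6.png',cv2.resize(a,None,fx=4,fy=4,interpolation=2))
E
```

```text
time_s: 11.65
tool_pos: [0.6386, 0.0391, 0.0917]
tool_rot: [180.0, -0.0, 111.6]
force: [1.9, 1.0, -0.9]
grip_width: 0.0003
t 11.65 mixer now [ 0.0382886  -0.04092099] [0.63861386 0.0391476  0.09167535] shift [-0.0001 -0.0288 -0.0003] twist -0.0 F [ 1.94746499  1.00864759 -0.90928947]
```

View pics/scz6.png

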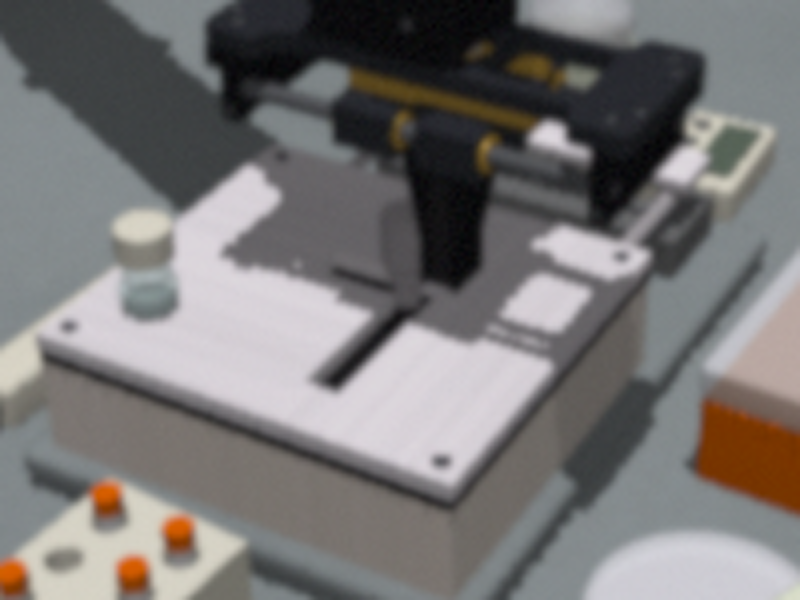

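View pics/wrist6.png

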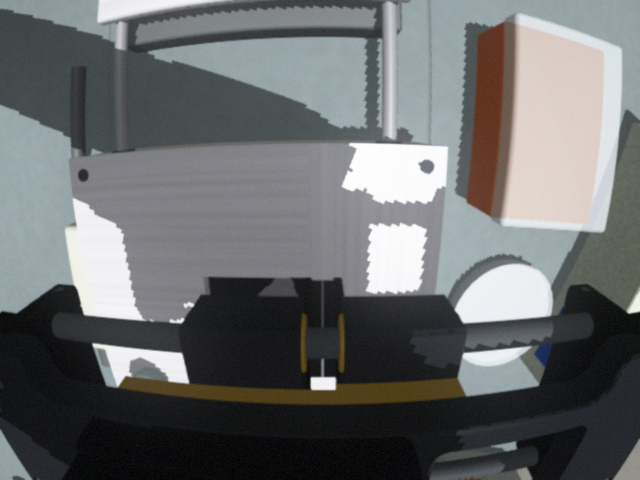

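The knob is sliding, with 2 N on the tool. I'll keep pushing and then finish in small steps.

```bash
python3 -m handwheel '[[0,0,-0.002,0,0],[0,0,-0.004,0,0],[0,0,-0.006,0,0],[0,0,-0.008,0,0],[0,0,-0.01,0,0],[0,0,-0.012,0,0],[0,0,-0.014,0,0],[0,0,-0.016,0,0],[0,0,-0.018,0,0],[0,0,-0.02,0,0],[0,0,-0.022,0,0],[0,0,-0.022,0,0]]'; python3 g.py .0095 -.041 .092
python3 -m handwheel '[[0,0,-0.001,0,0],[0,0,-0.002,0,0],[0,0,-0.003,0,0],[0,0,-0.003,0,0]]'; python3 g.py .0095 -.041 .092
```

```text
time_s: 12.95
tool_pos: [0.6179, 0.0309, 0.0916]
tool_rot: [-180.0, -0.0, 111.6]
force: [1.7, 1.0, -0.6]
grip_width: 0.0004
t 12.95 mixer now [ 0.01598031 -0.04096411] [0.61788801 0.03089528 0.09158549] shift [-0.     -0.0065 -0.0004] twist -0.0 F [ 1.69804629  0.98129155 -0.56785501]
time_s: 13.35
tool_pos: [0.6154, 0.0299, 0.0916]
tool_rot: [-180.0, -0.0, 111.6]
force: [2.0, 1.2, 0.9]
grip_width: 0.0006
t 13.35 mixer now [ 0.01327113 -0.04094772] [0.61536305 0.0299132  0.09158419] shift [-0.0001 -0.0038 -0.0004] twist 0.0 F [2.02841747 1.22661711 0.86377804]
```

```bash
python3 -m handwheel '[[0,0,-0.001,0,0],[0,0,-0.002,0,0],[0,0,-0.002,0,0]]'
python3 -m handwheel '[[0,0,-0.0005,0,0],[0,0,-0.001,0,0],[0,0,-0.001,0,0]]'
python3 -m handwheel '[[0,0,-0.0005,0,0],[0,0,-0.001,0,0],[0,0,-0.001,0,0]]'; python3 g.py .0095 -.041 .092
```

```text
time_s: 13.65
tool_pos: [0.6135, 0.0291, 0.0916]
tool_rot: [-180.0, -0.0, 111.6]
force: [2.0, 0.7, 0.1]
grip_width: 0.0009
time_s: 13.95
tool_pos: [0.6127, 0.0288, 0.0916]
tool_rot: [180.0, -0.0, 111.6]
force: [1.2, 1.2, -1.4]
grip_width: 0.0008
time_s: 14.25
tool_pos: [0.6117, 0.0284, 0.0916]
tool_rot: [180.0, -0.0, 111.6]
force: [0.8, 1.0, -0.0]
grip_width: 0.0003
t 14.25 mixer now [ 0.00932034 -0.04097708] [0.61170051 0.02843152 0.09158699] shift [-0.      0.0002 -0.0004] twist -0.0 F [ 0.80694867  0.95095166 -0.0479116 ]
```

```bash
python3 -m handwheel '[[0,0,-0.001,0,0],[0,0,-0.002,0,0],[0,0,-0.002,0,0]]'
python3 -m handwheel '[[0,0,-0.0005,0,0],[0,0,-0.001,0,0],[0,0,-0.001,0,0]]'
python3 -m handwheel '[[0,0,-0.0005,0,0],[0,0,-0.001,0,0],[0,0,-0.001,0,0]]'; python3 g.py .0095 -.041 .092
python3 - <<'E'
from w import *
cv2.imwrite("pics/wrist7.png",read_camera("wrist"))
a=read_camera("scene")[190:340,200:400]
cv2.imwrite('pics/scz7.png',cv2.resize(a,None,fx=4,fy=4,interpolation=2))
E
```

```text
time_s: 14.55
tool_pos: [0.6097, 0.0276, 0.0916]
tool_rot: [-180.0, -0.0, 111.6]
force: [2.0, 0.8, 0.6]
grip_width: 0.0007
time_s: 14.85
tool_pos: [0.6089, 0.0274, 0.0916]
tool_rot: [180.0, -0.0, 111.6]
force: [2.0, 0.1, -0.6]
grip_width: 0.0005
time_s: 15.15
tool_pos: [0.608, 0.0269, 0.0916]
tool_rot: [-180.0, -0.0, 111.6]
force: [1.8, 0.3, -1.3]
grip_width: 0.0003
t 15.15 mixer now [ 0.00530787 -0.04098721] [0.60797353 0.02694501 0.09158488] shift [-0.      0.0042 -0.0004] twist -0.0 F [ 1.78271321  0.30662034 -1.30758146]
```

View pics/scz7.png

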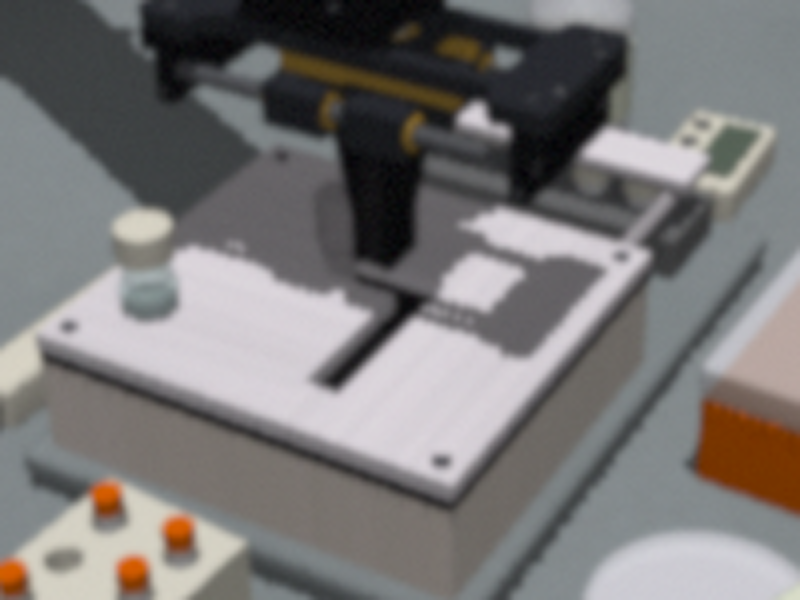

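The knob, at about (335,215), is nearly at the end of the short leg. I'll keep going in small steps until the force rises.

```bash
python3 -m handwheel '[[0,0,-0.0005,0,0],[0,0,-0.001,0,0],[0,0,-0.001,0,0]]'
python3 -m handwheel '[[0,0,-0.0005,0,0],[0,0,-0.001,0,0],[0,0,-0.001,0,0]]'
python3 -m handwheel '[[0,0,-0.0005,0,0],[0,0,-0.001,0,0],[0,0,-0.001,0,0]]'; python3 g.py .0095 -.041 .092
```

```text
time_s: 15.55
tool_pos: [0.6073, 0.0267, 0.0916]
tool_rot: [180.0, 0.0, 111.6]
force: [2.8, 1.5, -0.5]
grip_width: 0.0006
time_s: 15.85
tool_pos: [0.607, 0.0266, 0.0917]
tool_rot: [179.9, 0.0, 111.6]
force: [4.7, 0.7, -1.7]
grip_width: 0.0003
time_s: 16.15
tool_pos: [0.6068, 0.0266, 0.0918]
tool_rot: [179.8, 0.0, 111.6]
force: [6.7, 1.9, -3.4]
grip_width: 0.0002
t 16.15 mixer now [ 0.0041217  -0.04091956] [0.60684575 0.02657126 0.09180411] shift [-0.0001  0.0054 -0.0002] twist 0.001 F [ 6.7049808   1.93331768 -3.36808881]
```

The force reached 7 N and the TCP stalled, so the pin is at the closed end. I'll back off sideways, lift, and check.

```bash
python3 -m handwheel '[[0,0,0.003,0,0],[0,0,0.01,0,0],[0,0,0.02,0,0],[0,0,0.03,0,0],[0,0,0.033,0,0],[0,0,0.033,-0.02,0],[0,0,0.033,-0.05,0],[0,0,0.033,-0.09,0],[0,0,0.033,-0.12,0],[0,0,0.033,-0.14,0],[0,-0.03,0.033,-0.15,0],[0,-0.07,0.033,-0.15,0],[0,-0.11,0.033,-0.15,0],[0,-0.13,0.033,-0.15,0],[0,-0.14,0.033,-0.15,0],[0,-0.14,0.033,-0.15,0],[0,-0.14,0.033,-0.15,0]]'
python3 - <<'E'
from w import *
i=read_camera("wrist");cv2.imwrite("pics/wrist8.png",i)
cv2.imwrite("pics/top8.png",read_camera("top"))
cv2.imwrite('pics/scene8.png',read_camera("scene"))
E
```

```text
time_s: 17.85
tool_pos: [0.6874, -0.0903, 0.2413]
tool_rot: [-180.0, -0.1, 111.7]
force: [0.1, 1.0, -0.7]
grip_width: 0.0007
```

View pics/wrist8.png

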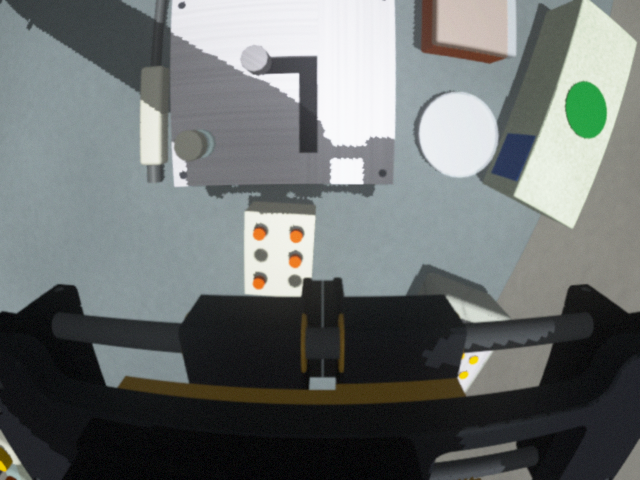

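View pics/scene8.png

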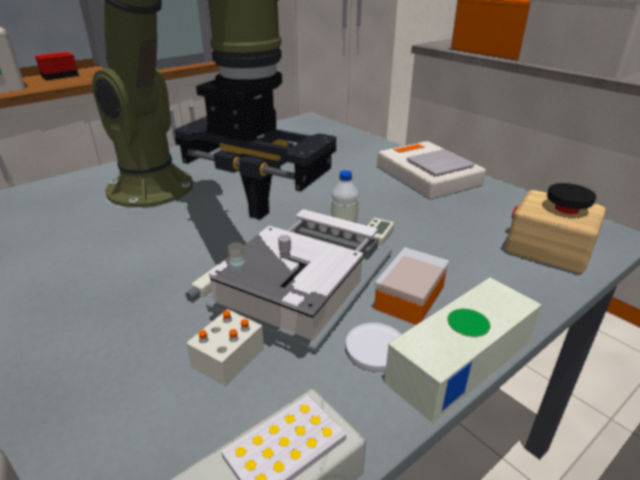

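View pics/top8.png

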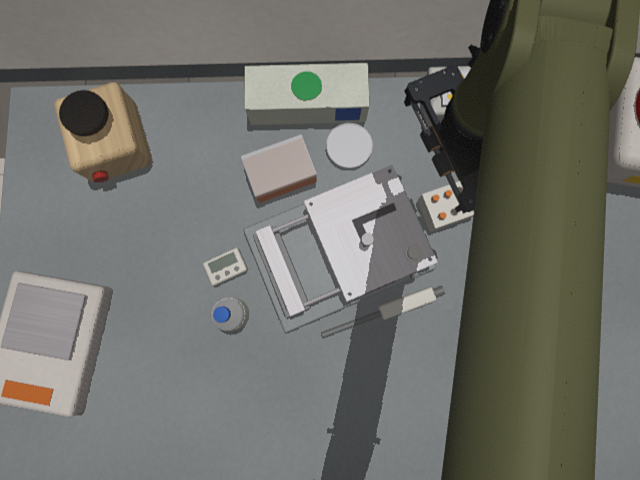

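The knob stands at the closed end of the short leg: wrist (256,60), top (367,240). The bar lies over the tube caps, the bystanders look unmoved and the hand is clear. Last, a numeric check.

Run:
```python
from w import *
cp=camera_params("wrist");k=wray(cp,255.5,59.5,.118);e=wray(cp,316,58,.08)
print("wrist knob",inv(k),"slot outer corner",inv(e))
print("top knob",inv(onplane(camera_params("top"),367,239.5,.118)))
a,b=cv2.imread("pics/top0.png"),cv2.imread("pics/top8.png")
for n,(x,y,w,h) in dict(timer=(200,245,50,45),bottle=(205,290,45,45),tip=(238,132,82,75),petri=(322,120,55,52)).items():
    print(n,cv2.matchTemplate(b[y-10:y+h+10,x-10:x+w+10],a[y:y+h,x:x+w],5).argmax()%21-10, cv2.minMaxLoc(cv2.matchTemplate(b[y-10:y+h+10,x-10:x+w+10],a[y:y+h,x:x+w],5))[1::2])
```

```text
wrist knob [-0.01493314 -0.0444126 ] slot outer corner [ 0.03028775 -0.03735673]
top knob [-0.01770483 -0.04195132]
timer 0 (0.9984184503555298, (10, 10))
bottle 0 (0.9965361952781677, (10, 10))
tip 0 (0.9983766078948975, (10, 10))
petri 0 (0.9978419542312622, (10, 10))
```

```bash
python3 -c "
from cell import *
print(get_obs()['force'],sign_off())"
```

```text
the job is handed in; nothing more can be done
[ 1.21295562  0.74561965 -0.45726364] None
```

The pin is at the closed end of the short leg, the hold-down bar lies over the tube caps, and the job is handed in. I pushed the pin from the side with closed fingertips. It went along the long leg to the corner stop (about 5 N when it stalled), then along the short leg to its stop (about 7 N). After that I backed the hand off sideways, lifted it and moved it away, with about 18 s on the clock.

**Pin position:** the wrist view puts the pin at (-15, -44) mm in the mixer's frame and the top view at (-18, -42) mm. The target is (-15, -45) mm. The two views disagree by about 3–4 mm, which fits the 3–6 mm spread in my mixer pose fit. Both readings are within the 6 mm tolerance.

**Bystanders:** image matching shows the timer, bottle, tip box and petri dish have not shifted by a pixel. The vial, tube rack and pipette I checked only by eye; they look unmoved.

**Hand clear:** the hand ended at a height of 0.24 m and is clear in the pictures. The last force reading was about 1.5 N, close to the noise seen with the hand in free air (0.5–1.2 N).

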